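# Close the dark box and hold its shutter open at the mark

## Robot

A 6-joint arm with a two-finger parallel gripper is mounted at the origin on the work surface. World frame = base frame: x ahead of the robot, y to its left, z up, the work surface at z = 0. Lengths are in mm, angles in rad, forces in N, time in s.
With the tool pointing down it reaches from about 350 to 975 mm from the base axis. Payload 17.4 kg.
Tool frame: the origin (TCP) lies on the mounting face of the last link; the fingertips stand bot.nose_length ahead of it and the grasp point (between the pads) lies 155 mm ahead of it (bot.nose_length is the distance from the TCP to the fingertips, in mm); z points along the fingers, y is the line along which they close (so a half turn about z gives the same grasp; the last joint's range is limited). The gripper opens to 85 mm and grips with 20 to 120 N. Pads are 22 mm wide; open, the fingers measure 114 mm over their backs; the gripper's body (76 mm by 85 mm) begins 54 mm behind the grasp point. The pads swing forward as they close: fully open they stand 13 mm farther back than shut.
Start: joints at [-1.258, 0.116, 1.442, -0, 1.584, -0.038], TCP at [231.955, -633.902, 404.703] pointing down, gripper open.
Joint ranges: [-2.83, 2.83], [-0.83, 2.19], [0.07, 2.5], [-1.14, 4.28], [0.01, 3], [-2.97, 2.97]. Speed limits (rad/s): [1.89, 1.89, 2.22, 3.14, 3.14, 3.14].

## Interface

Orientations are given as a unit quaternion [x, y, z, w].
In Python, from bench import get_state, capture, camera_model, order, bot gives the robot as it stands.
- The arm moves only by the tool carry_out, never from a script. Its argument "steps" is one flat list of numbers, 7 for each row, row after row: the finger opening in mm, from 0 to 85.4, then the shift along the tool's x, y, z normalised to -1 to 1, where 1 is 0.25 m, then the turn, a rotation vector about the tool's x, y, z normalised to -1 to 1, where 1 is 90 degrees. In form: [fingers, tx, ty, tz, ax, ay, az, fingers, tx, ty, tz, ax, ay, az, ...]. A call has 1 to 5 rows; each row is the pose to reach, as a shift and turn from the pose commanded when the call began, along the tool's axes at that moment; what a row does not reach only later rows make up. A row lasts 1/8 s, in which the tool goes at most 62.5 mm and 10.7 degrees, less where a joint would pass 70% of its speed; a pose out of reach is approached as far as the arm can. A call with a number of a shift or a turn outside -1 to 1 is refused whole. A call with a gripper value outside its range is refused whole. The fingers move at their own pace and stop on an object; the grip force is fixed at half the most. Time passes only in rows, so rows that repeat a pose let the fingers close. It gives the time, the measured TCP pose, the force, the opening and the grip force at its end, in the units of the state.
- get_state(): the state, without advancing time (a new reading comes with each control period).
- capture(name): name is "scene" or "top" or "wrist"; returns the picture (420x560x3 uint8, red, green, blue); there is no depth.
- camera_model(name): a dict with "camera_matrix" (3x3 intrinsics, pixels), "R" (3x3) and "t" (3): a world point X has camera coordinates R X + t; the wrist camera has in their place "hand_eye" (4x4, takes a point from camera to tool coordinates, whose origin is the TCP and whose axes are the flange's). Camera axes: x right, y down, z forward; pixel columns grow to the right and rows downward; lengths in mm; the calibration is good to about 2 mm. The wrist camera is an equidistant fisheye: a pixel r from the principal point sees the ray r / f radians off the axis. A picture is of the moment at which its call begins: read the wrist's pose just before it. camera_model takes no time and is no camera call.
- order.hand_in(): hands the job in; it is judged then, once.
The state is a dict: "time_s": time; "joint_pos": joint angles; "qvel": joint speeds; "effort": joint torques, N m; "tcp_pos": TCP position; "tcp_rot": TCP orientation; "ft_force": force on the tool from outside, world axes, zero at the start; "wrist_torque": the same for the moment, N m; "grip_width": finger opening in mm; "gripper_force": force on a finger pad.
Only numpy, scipy, OpenCV 4.12 (cv2) and the standard library are available. Lean on these libraries where they do the work, as an engineer would, in place of code of your own. Each camera call takes 0.05 s, during which the arm holds its last target. There are 200 camera calls.

## Task

Check the vials in the dark viewing box: first lower its hinged lid until it is fully shut, without slamming it, and only then pull the blue spring-return shutter grip straight out along its track until its orange pointer lines up with the red mark. The shutter springs back if let go, so finish while still holding the grip with the fingers, pointer at the mark and lid shut; do not disturb the vial rack, the jar or the pen.

Things in the scene. Friction and masses are not known exactly. Their poses are not given: they have to be found in the camera images.
- viewer: White dark box fixed to the bench, 160 (x) x 200 (y) x 100 mm high, open on top, vials inside. Origin: centre of its underside. -x face looks roughly to the robot, yaw varies; lid hinge along the top of the +x wall. The shutter track, a grey plate 20 mm high, sticks out of the -y side to 275 mm from the origin; white scale strip (top at 30 mm) on the track's +x side.
- lid (a joint): Angle of the black lid (rad): 0 = shut flat on the box, grows as it opens upward and away from the robot; starts at 0.8 to 1.3, limit 1.7. The hinge is stiff (0.42 N m of friction, lid about 0.35 kg): the lid stays where it is left and must be pushed all the way down, a few newtons at its free edge.
- lid_hinge (a point): Middle of the lid's hinge line (viewer x = +80 mm, y = 0, 100.5 mm above the bench), which is parallel to viewer y. Its frame turns with the lid: -x runs along the lid to the free edge, +z out of the lid's outer face. Lid plate: 160 mm from hinge to free edge, 200 mm wide, 10 mm thick on the +z side of the hinge line.
- lid_tab (a point): Middle of the outer (upper) face of the yellow tab in the middle of the lid's free edge, 170 mm from the hinge line along the lid and 10 mm above it. The tab is 50 mm wide and 10 mm thick and sticks out 21 mm past the lid's edge, and past the box when shut.
- shutter (a joint): Travel of the shutter (m): 0 = home (in), grows as the grip is pulled out along the viewer's -y axis, end stop at 0.075. The spring pulls it home with 4 N at 0 and 80 N/m more as it comes out (about 8 N at 0.05); friction 0.5 N.
- shutter_grip (a point): Centre of the top of the blue upright grip, a 24 x 24 mm square post with sides parallel to the viewer's axes, top 100 mm above the bench, free for 58 mm below that; under it a dark carriage 46 (x) x 34 (y) mm, top at 42 mm. At home the grip's axis is 72 mm out from the box's -y wall (viewer x = -10, y = -172 mm). Moves with the shutter.
- shutter_pointer (a point): Tip of the thin orange pointer, a 4 mm wide bar on the carriage that points to the viewer's +x over the scale strip, top 40 mm above the bench. It lies 60 mm in viewer +x from the grip's axis and at the same viewer y as the grip's axis.
- mark: Red mark, a fixed bar 30 (viewer x) x 5 (viewer y) x 12 mm high standing across the white scale strip, top at 42 mm, just beyond the pointer's tip. Origin: centre of its underside; axes parallel to the viewer's. The pointer is at the mark when it has the same viewer y as this origin, 30 to 60 mm of travel from home, different each time.
- vial_rack: Loose wooden rack of white-capped vials, 75 x 110 mm, 74 mm high. Origin: centre of its underside. Leave alone.
- jar: Loose glass jar with red cap, 72 mm across, 90 mm high. Origin: centre of its underside. Leave alone.
- pen: Loose white and black marker pen lying on the bench on the robot's side of the shutter track, roughly along it, 125 mm long along its x, 15 mm thick. Origin: under its middle. Leave alone.

How it is judged (in metres and radians):
On the way, in this order (a step that is already met when the one before it is completed fails the run):
1. the lid is fully shut (within 0.06 rad), the shutter still in (within 15 mm of home) (value of joint lid below 0.06 rad and value of joint shutter below 0.015 m), for 0.2 s.
2. the lid shut, the fingers hold the shutter with its pointer within 5 mm of the mark (value of joint lid below 0.06 rad and y of shutter_pointer in the frame of mark between -0.005 and 0.005 m and contact force between the fingers and shutter above 1 N), for 0.3 s.
At the end, for the whole second after the job is handed in: The lid is shut (within 0.06 rad); the shutter's pointer is within 5 mm of the red mark along the track and still (under 20 mm/s); the fingers hold the shutter (over 1 N) and none of the rack, jar and pen touches it (all of step 2 and velocity of joint shutter between -0.02 and 0.02 m/s and contact force between each of vial_rack, jar, pen and shutter below 0.1 N); the arm keeps its last pose, push and grip.
It fails at once if the shutter is pulled (over 15 mm) while the lid is open (over 0.15 rad) (value of joint shutter above 0.015 m and value of joint lid above 0.15 rad).
It fails at once if the lid is slammed (closing faster than 3 rad/s) (velocity of joint lid below -3 rad/s).
It fails at once if the vial rack is disturbed (moved over 30 mm or tipped over 0.3 rad) (distance of vial_rack from where it was at the start of the episode above 0.03 m or angle between vial_rack's own z axis and vertical above 0.3 rad).
It fails at once if the jar is disturbed (moved over 30 mm or tipped over 0.3 rad) (distance of jar from where it was at the start of the episode above 0.03 m or angle between jar's own z axis and vertical above 0.3 rad).
It fails at once if the pen is moved over 30 mm (distance of pen from where it was at the start of the episode above 0.03 m).
It also fails if it takes over 48 s, if anything falls off the work surface, if the arm or the gripper's body presses on something with over 40 N, if the wrist force passes 120 N, or if a joint passes its speed limit or range.

## Working session

There is one attempt and no reset: what is moved stays moved. The work goes in short steps, Python scripts to look and compute and a tool call to move; the robot and the scene stay as the last step left them, time stands still between calls to the robot, and variables do not carry over. Pictures are saved under pics/ and viewed, at most 10 in all, crops included, and the job is handed in when it is done.

Besides the shell and the picture viewer there is one more tool, called after "Call:" in YAML: its name, and indented under it one key for each argument. carry_out: Moves the arm, as the interface text tells. Its arguments: {"type":"object","properties":{"steps":{"type":"array"}},"required":["steps"]}

```bash
mkdir -p pics; ls; python3 - <<'E'
from bench import *
import cv2,numpy as np
s=get_state();print({k:np.round(v,3).tolist() for k,v in s.items()},bot.nose_length)
for n in("scene","top","wrist"):
    im=capture(n);cv2.imwrite(f"pics/{n}0.png",im[...,::-1]);print(n,{k:np.round(v,3).tolist() for k,v in camera_model(n).items() if not isinstance(v,str)})
a=np.hstack([cv2.imread("pics/scene0.png"),cv2.imread("pics/top0.png")])
E
```

```text
pics
{'time_s': 0.0, 'joint_pos': [-1.258, 0.117, 1.442, -0.0, 1.584, -0.038], 'qvel': [-0.001, 0.0, -0.001, 0.001, 0.003, 0.001], 'effort': [0.002, -73.199, -63.249, 0.0, 0.006, -0.0], 'tcp_pos': [231.95, -633.906, 403.92], 'tcp_rot': [0.985, 0.174, -0.0, -0.001], 'ft_force': [-0.255, 0.224, 0.213], 'wrist_torque': [0.081, -0.008, -0.003], 'gripper_force': 0.0, 'grip_width': 85.631} 173.4
scene {'camera_matrix': [[420.845, 0.0, 274.85], [0.0, 420.845, 207.773], [0.0, 0.0, 1.0]], 'R': [[-0.419, 0.908, -0.004], [0.57, 0.259, -0.78], [-0.707, -0.329, -0.626]], 't': [240.777, -260.506, 1757.436]}
top {'camera_matrix': [[460.66, 0.0, 282.352], [0.0, 460.66, 206.765], [0.0, 0.0, 1.0]], 'R': [[0.01, -1.0, 0.003], [-0.994, -0.01, -0.105], [0.105, -0.002, -0.994]], 't': [-11.005, 603.484, 1253.408]}
wrist {'camera_matrix': [[325.192, 0.0, 278.857], [0.0, 325.192, 215.467], [0.0, 0.0, 1.0]], 'hand_eye': [[-0.001, -0.956, -0.293, 75.14], [1.0, -0.0, -0.002, -0.721], [0.002, -0.293, 0.956, 30.798], [0.0, 0.0, 0.0, 1.0]]}
```

View pics/scene0.png

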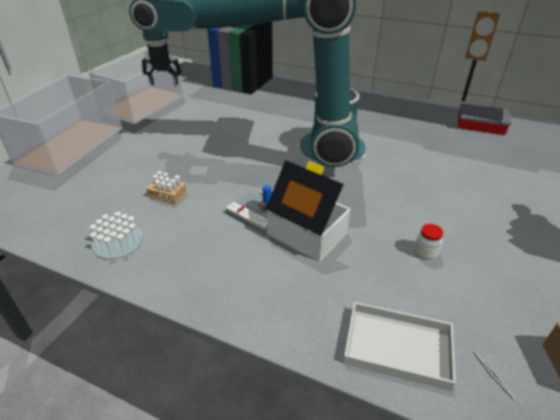

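View pics/top0.png

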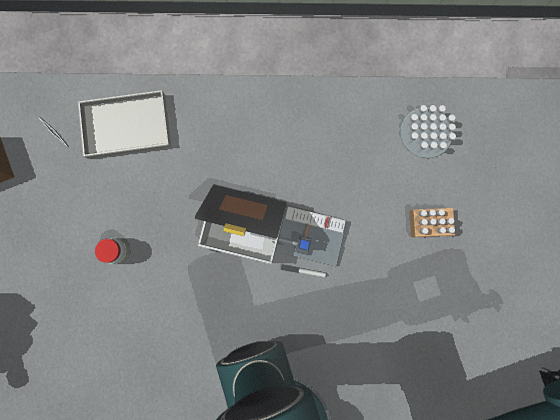

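The scene view shows the lid open at about (305,200), with the grip at (267,193). In the top view the box is near (238,235), the yellow tab at (235,230), the grip at (304,244), the red mark at about (327,223) and the pen at (304,271). The rack (434,222) and the jar (107,250) are well clear.

```bash
cat > h.py <<'E'
import numpy as np,cv2
from bench import *
def ray(n,uv):
    m=camera_model(n);K,R,t=(np.array(m[k]) for k in("camera_matrix","R","t"))
    d=R.T@np.linalg.solve(K,[*uv,1]);return -R.T@t,d
def onz(n,uv,z):
    o,d=ray(n,uv);return o+d*(z-o[2])/d[2]
def blobs(im,lo,hi,roi,minA=4):
    h=cv2.cvtColor(im,cv2.COLOR_RGB2HSV);m=cv2.inRange(h,np.array(lo),np.array(hi))
    M=np.zeros_like(m);x0,y0,x1,y1=roi;M[y0:y1,x0:x1]=m[y0:y1,x0:x1]
    n,l,st,c=cv2.connectedComponentsWithStats(M)
    return [(st[i].tolist(),np.round(c[i],2).tolist()) for i in range(1,n) if st[i,4]>=minA]
E
python3 - <<'E'
from h import *
t=cv2.imread("pics/top0.png")
cv2.imwrite("pics/topc.png",cv2.resize(t[170:290,185:357],None,fx=4.6,fy=4.6,interpolation=cv2.INTER_CUBIC))
s=cv2.imread("pics/scene0.png")
cv2.imwrite("pics/scc.png",cv2.resize(s[150:265,215:360],None,fx=5,fy=5,interpolation=cv2.INTER_CUBIC))
T=t[...,::-1].copy();S=s[...,::-1].copy()
for nm,lo,hi in(("blue",(105,120,60),(130,255,255)),("red",(0,130,80),(6,255,255)),("red2",(172,130,80),(180,255,255)),("orange",(7,120,60),(17,255,255)),("yellow",(20,140,100),(33,255,255))):
    print(nm,"top",blobs(T,lo,hi,(185,170,357,290)),"scene",blobs(S,lo,hi,(215,150,360,265)))
E
```

```text
blue top [([299, 240, 11, 10, 79], [304.01, 244.44])] scene [([263, 185, 10, 19, 133], [266.68, 193.77])]
red top [([325, 218, 4, 10, 17], [326.18, 222.41])] scene [([239, 207, 4, 3, 4], [240.5, 208.25])]
red2 top [] scene []
orange top [([306, 224, 3, 11, 12], [306.92, 229.17])] scene [([282, 180, 40, 37, 925], [301.48, 198.2]), ([259, 205, 4, 3, 7], [260.57, 206.29])]
yellow top [([224, 224, 21, 12, 106], [232.67, 229.78])] scene [([306, 162, 18, 13, 144], [314.76, 167.62])]
```

View pics/topc.png

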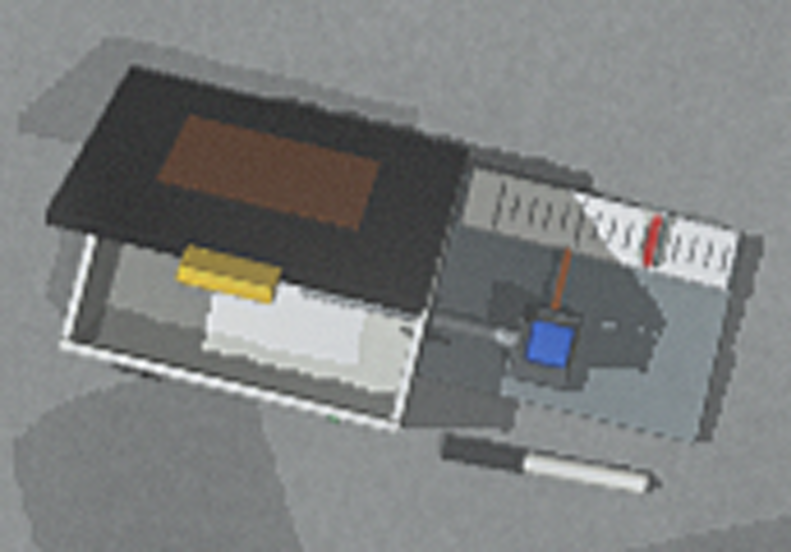

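View pics/scc.png

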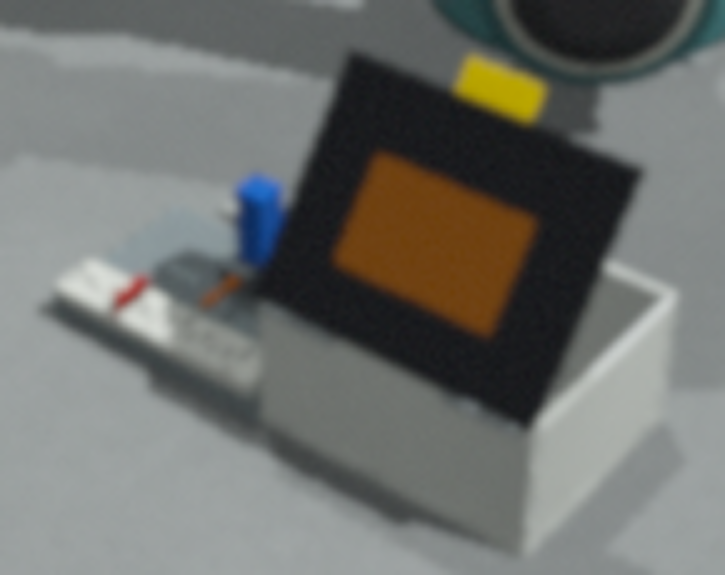

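```bash
cat > v.py <<'E'
from h import *
from scipy.optimize import least_squares
c=lambda x,y:((x+.5)/4.6-.5+185,(y+.5)/4.6-.5+170)
P=[((-80,100),100,c(62,346)),((-80,-100),100,c(398,428)),((-10,-172),100,c(550,343)),((50,-172),40,c(568,250))]
W=np.array([onz("top",p[2],p[1])[:2] for p in P]);V=np.array([p[0] for p in P],float)
rot=lambda a:np.array([[np.cos(a),-np.sin(a)],[np.sin(a),np.cos(a)]])
r=least_squares(lambda q:(V@rot(q[2]).T+q[:2]-W).ravel(),[600,0,0])
o,yaw=r.x[:2],r.x[2]
R=np.eye(3);R[:2,:2]=rot(yaw)
toV=lambda X:R.T@(np.array(X)-[*o,0])
toW=lambda X:R@np.array(X,float)+[*o,0]
E
python3 - <<'E'
from v import *
print(o,yaw,np.round(r.fun.reshape(-1,2),1))
print("grip",toV(onz("top",(304.01,244.44),100)),"mark",[toV(onz("top",c(653,241),42)),toV(onz("top",(326.18,222.41),42)),toV(onz("scene",(240.5,208.25),42))])
print("grip scene",toV(onz("scene",(215+259/5,150+182/5),100)),"pointer",toV(onz("scene",(260.6,206.3),40)))
# lid angle: ray of tab centre vs plane y_v=0
for n,uv in(("top",(232.67,229.78)),("scene",(314.76,167.62))):
    q,d=ray(n,uv);q=toV(q);d=R.T@d;X=q-d*q[1]/d[1];print(n,X,np.arctan2(X[2]-100.5,80-X[0]),np.hypot(X[2]-100.5,80-X[0]))
q1,d1=ray("top",(232.67,229.78));q2,d2=ray("scene",(314.76,167.62))
A=np.stack([d1,-d2],1);l=np.linalg.lstsq(A,q2-q1,rcond=None)[0];a,b=q1+l[0]*d1,q2+l[1]*d2
X=toV((a+b)/2);print("tri",X,np.linalg.norm(a-b),np.arctan2(X[2]-100.5,80-X[0]),np.hypot(X[2]-100.5,80-X[0]))
for p in [(45,218),(423,312)]: print([toV(onz("top",c(*p),z)).round() for z in(200,220,240)])
print("pen",toV(onz("top",c(442,446),7)),toV(onz("top",c(660,482),7)))
from scipy.spatial.transform import Rotation as Ro
s=get_state();Rt=Ro.from_quat(s["tcp_rot"]).as_matrix();print(Rt.round(3))
print("home grip W",toW([-10,-172,100]))
E
```

```text
[548.70200183 101.1722264 ] -0.23660645647227815 [[ 0.4  2.4]
 [-2.  -0.3]
 [ 0.3 -0.8]
 [ 1.3 -1.3]]
grip [ -11.21952226 -171.04954659  100.        ] mark [array([  65.97424868, -219.13826163,   42.        ]), array([  64.61245567, -218.37272298,   42.        ]), array([  76.49470763, -212.56684997,   42.        ])]
grip scene [  -8.22970189 -170.24208146  100.        ] pointer [  26.58587031 -169.29130383   40.        ]
top [-24.62300535   0.         273.04793464] 1.0257268664628478 201.78890702102302
scene [-19.34070798   0.         235.49076663] 0.9363756396196126 167.60394785548024
tri [-21.85348293   1.91084935 235.08854756] 5.930598364900097 0.9229721903710878 168.78450497426635
[array([-15., 106., 200.]), array([-16., 102., 220.]), array([-17.,  98., 240.])]
[array([-15., -99., 200.]), array([-15., -99., 220.]), array([-16., -99., 240.])]
pen [ -83.98133864 -126.39424812    7.        ] [ -72.68526484 -260.48286313    7.        ]
[[ 0.939  0.344 -0.   ]
 [ 0.344 -0.939  0.001]
 [ 0.    -0.001 -1.   ]]
home grip W [498.66295383 -63.69163767 100.        ]
```

```bash
cat >> v.py <<'E'
from scipy.spatial.transform import Rotation as Ro
def move(tip,rx=True):
    """shift/turn in tool units to bring fingertips to viewer point tip, tool y along -y_v"""
    s=get_state();Rt=Ro.from_quat(s["tcp_rot"]).as_matrix();p=np.array(s["tcp_pos"])
    Rg=R@np.diag([1.,-1,-1]);tcp=toW(tip)+[0,0,bot.nose_length]
    return (Rt.T@(tcp-p)/250).round(4),(Ro.from_matrix(Rt.T@Rg).as_rotvec()/(np.pi/2)).round(4)
def tip():
    s=get_state();Rt=Ro.from_quat(s["tcp_rot"]).as_matrix()
    return toV(np.array(s["tcp_pos"])+Rt[:,2]*bot.nose_length).round(1),np.round(R.T@np.array(s["ft_force"]),1),s["time_s"],s["grip_width"]
E
python3 -c "
from v import *
print(tip(),move([40,0,310]))"
```

```text
(array([-135.7, -788.7,  230.7]), array([-0.3, -0.3,  0.1]), 0.15, 85.23243955394442) (array([ 2.3335, -2.2374, -0.3151]), array([-6.00e-04,  2.00e-04,  3.74e-01]))
```

Call:
carry_out:
  steps: [0,0.2,-0.19,-0.3,0,0,0,0,0.4,-0.37,-0.31,0,0,0,0,0.6,-0.56,-0.31,0,0,0,0,0.78,-0.75,-0.315,0,0,0,0,0.78,-0.75,-0.315,0,0,0]

```text
time_s: 0.78
tcp_pos: [351.2, -388.6, 483.7]
tcp_rot: [0.985, 0.175, 0.0, 0.0]
ft_force: [-0.7, -0.6, 0.0]
grip_width: 0.2
gripper_force: 0.0
```

Call:
carry_out:
  steps: [0,0.19,-0.18,0,0,0,0,0,0.38,-0.36,0,0,0,0,0,0.57,-0.54,0,0,0,0,0,0.78,-0.74,0,0,0,0,0,0.78,-0.74,0,0,0,0]

```text
time_s: 1.4
tcp_pos: [471.0, -147.3, 483.4]
tcp_rot: [0.984, 0.176, 0.0, -0.0]
ft_force: [-0.8, -0.2, -0.8]
grip_width: -0.3
gripper_force: 0.0
```

```bash
python3 -c "
from v import *
print(tip(),move([40,0,310]))"
```

```text
(array([ -17.3, -259.6,  310. ]), array([-0.7, -0.3, -0.8]), 1.4, -0.2548750859260123) (array([ 7.688e-01, -7.353e-01,  3.000e-04]), array([-3.00e-04, -1.00e-04,  3.76e-01]))
```

Call:
carry_out:
  steps: [0,0.19,-0.18,0,0,0,0.1,0,0.38,-0.36,0,0,0,0.2,0,0.57,-0.54,0,0,0,0.3,0,0.769,-0.735,0,0,0,0.376,0,0.769,-0.735,0,0,0,0.376]

```text
time_s: 2.02
tcp_pos: [588.5, 91.5, 482.5]
tcp_rot: [0.993, -0.119, -0.001, 0.0]
ft_force: [-0.3, -0.6, -0.6]
grip_width: 0.2
gripper_force: 0.0
```

```bash
python3 - <<'E'
from v import *
print(tip(),move([40,0,240]))
cv2.imwrite("pics/scene1.png",cv2.resize(capture("scene")[120:265,215:360,::-1],None,fx=4,fy=4,interpolation=cv2.INTER_CUBIC))
E
```

```text
(array([ 4.070e+01, -2.000e-01,  3.091e+02]), array([-0.1, -0.6, -0.6]), 2.025, 0.2301039204948285) (array([-0.0034, -0.0005,  0.2764]), array([ 0.0001,  0.0009, -0.0012]))
```

View pics/scene1.png

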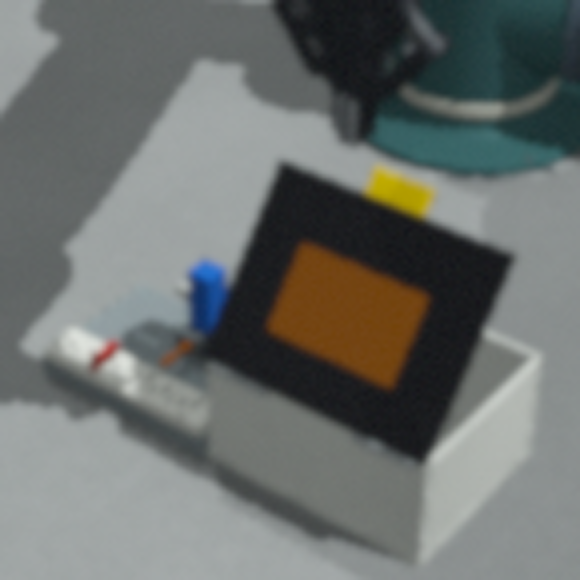

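The fingertips (crop 350,135) hang above and beyond the lid's outer face, ready to come down behind the free edge.

Call:
carry_out:
  steps: [0,0,0,0.14,0,0,0,0,0,0,0.276,0,0,0,0,-0.05,0,0.31,0,0,0,0,-0.1,0,0.34,0,0,0,0,-0.13,0,0.36,0,0,0]

```text
time_s: 2.7
tcp_pos: [555.0, 96.3, 394.6]
tcp_rot: [0.993, -0.12, 0.001, -0.0]
ft_force: [0.5, 0.4, 0.4]
grip_width: 0.5
gripper_force: 0.5
```

```bash
python3 -c "
from v import *
print(tip(),move([-13.5,0,201.5]))"
```

```text
(array([  7.6,  -3.2, 221.2]), array([0.4, 0.5, 0.4]), 2.7, 0.4806006448683474) (array([-0.0833, -0.0129,  0.0786]), array([-0.0004, -0.0011, -0.0019]))
```

Call:
carry_out:
  steps: [0,-0.04,-0.01,0.04,0,0,0,0,-0.083,-0.01,0.08,0,0,0,0,-0.12,-0.01,0.125,0,0,0,0,-0.155,-0.01,0.17,0,0,0]

```text
time_s: 3.2
tcp_pos: [518.3, 108.1, 350.1]
tcp_rot: [0.993, -0.12, -0.0, -0.0]
ft_force: [1.5, -0.0, 0.7]
grip_width: -0.3
gripper_force: 0.7
```

```bash
python3 -c "
from v import *
print(tip(),move([-44.5,0,152.9]))"
```

```text
(array([-31.2,  -0.4, 176.7]), array([1.4, 0.3, 0.7]), 3.2, -0.26202636649507915) (array([-0.0535, -0.0013,  0.0951]), array([-0.    ,  0.0001, -0.002 ]))
```

Call:
carry_out:
  steps: [0,-0.027,0,0.048,0,0,0,0,-0.054,0,0.095,0,0,0,0,-0.07,0,0.135,0,0,0,0,-0.08,0,0.175,0,0,0,0,-0.09,0,0.21,0,0,0]

```text
time_s: 3.82
tcp_pos: [497.1, 113.3, 297.8]
tcp_rot: [0.993, -0.12, 0.0, -0.0]
ft_force: [0.9, -0.3, 1.6]
grip_width: 0.3
gripper_force: 0.5
```

```bash
python3 - <<'E'
from v import *
print(tip(),move([-54,0,110.5]))
cv2.imwrite("pics/scene2.png",cv2.resize(capture("scene")[120:265,215:360,::-1],None,fx=4,fy=4,interpolation=cv2.INTER_CUBIC))
E
```

```text
(array([-53. ,  -0.3, 124.4]), array([ 0.9, -0.1,  1.6]), 3.825, 0.3136479516422317) (array([-0.0038, -0.0014,  0.0557]), array([-0.    , -0.    , -0.0021]))
```

View pics/scene2.png

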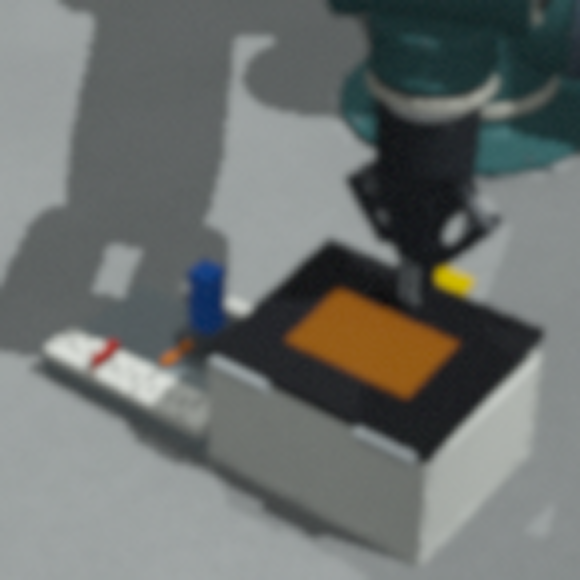

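The lid now lies nearly flat with the fingertips on it at crop (410,295), and the tab is at (453,280). I'll press the last ~14 mm slowly.

Call:
carry_out:
  steps: [0,0,0,0.015,0,0,0,0,0,0,0.03,0,0,0,0,0,0,0.045,0,0,0,0,0,0,0.052,0,0,0,0,0,0,0.052,0,0,0]

```text
time_s: 4.5
tcp_pos: [497.1, 113.2, 285.3]
tcp_rot: [0.993, -0.12, -0.0, 0.0]
ft_force: [-0.2, 0.7, -0.8]
grip_width: 0.1
gripper_force: 0.0
```

Call:
carry_out:
  steps: [0,0,0,0.006,0,0,0,0,0,0,0.012,0,0,0,0,0,0,0.012,0,0,0]

```text
time_s: 4.88
tcp_pos: [497.1, 113.3, 283.8]
tcp_rot: [0.993, -0.12, 0.0, -0.0]
ft_force: [-8.2, -0.6, 14.1]
grip_width: -0.3
gripper_force: 7.4
```

Call:
carry_out:
  steps: [0,0,0,-0.11,0,0,0,0,0,0,-0.24,0,0,0,70,0.05,0.2,-0.28,0,0,0,85,0.1,0.42,-0.28,0,0,0,85,0.17,0.65,-0.28,0,0,0]

```text
time_s: 5.5
tcp_pos: [499.4, -56.1, 352.8]
tcp_rot: [0.993, -0.119, 0.0, 0.0]
ft_force: [2.6, 0.7, 0.2]
grip_width: 54.3
gripper_force: 0.0
```

```bash
cat > w.py <<'E'
from v import *
def shot(name):
    s=get_state();im=capture("wrist");cv2.imwrite(f"pics/{name}.png",im[...,::-1]);return s,im
def wz(s,uv,z):
    m=camera_model("wrist");K=np.array(m["camera_matrix"]);H=np.array(m["hand_eye"])
    d=(np.array(uv)-K[:2,2])/K[0,0];th=np.linalg.norm(d);k=np.array([*(d/th*np.sin(th)),np.cos(th)])
    Rt=Ro.from_quat(s["tcp_rot"]).as_matrix();o=Rt@H[:3,3]+s["tcp_pos"];v=Rt@H[:3,:3]@k
    return toV(o+v*(z-o[2])/v[2]).round(1)
E
python3 - <<'E'
from w import *
s,im=shot("w1");print(tip(),move([-10,-172,200]))
for nm,lo,hi in(("blue",(105,120,60),(130,255,255)),("red",(0,130,80),(6,255,255)),("orange",(7,120,60),(17,255,255)),("yellow",(20,140,100),(33,255,255))):
    print(nm,blobs(im,lo,hi,(0,0,560,420),15))
E
```

```text
(array([  -9.5, -170. ,  179.2]), array([-0.7, -2.5, -0.6]), 5.55, 61.92447757872131) (array([-0.0011,  0.0097, -0.0832]), array([ 0.0015, -0.0006, -0.0036]))
blue [([272, 191, 34, 46, 1277], [287.43, 215.61])]
red [([337, 99, 8, 33, 231], [340.84, 114.96])]
orange [([283, 135, 8, 42, 188], [286.49, 157.37]), ([16, 161, 119, 93, 9174], [76.62, 207.71])]
yellow [([72, 299, 44, 23, 717], [93.07, 309.78])]
```

View pics/w1.png

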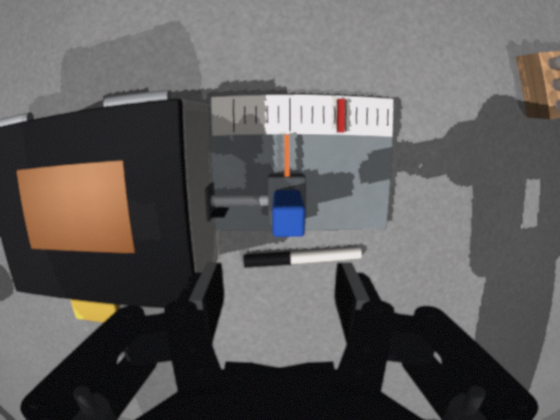

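The lid is shut. The blue grip is at about (288,215), the pointer at (287,157), the red mark at (341,115) and the pen at (303,257), clear of the fingers.

```bash
python3 - <<'E'
from w import *
s,im=shot("w2");print(tip())
for nm,lo,hi,z in(("red",(0,130,80),(6,255,255),42),("orange",(7,120,60),(17,255,255),40),("blue",(105,120,60),(130,255,255),100)):
    for b in blobs(im,lo,hi,(200,50,420,260),15): print(nm,b,wz(s,b[1],z),wz(s,(b[1][0],b[0][1]+3),z))
E
```

```text
(array([ -10.1, -167.3,  179.1]), array([-0.2,  0.2, -0.1]), 5.6, 68.97589862022562)
red ([331, 100, 7, 33, 210], [333.81, 115.84]) [  68.1 -216.6   42. ] [  79.3 -216.5   42. ]
orange ([276, 137, 8, 42, 186], [279.56, 159.13]) [  29.9 -170.    40. ] [  46.6 -170.1   40. ]
blue ([264, 193, 34, 46, 1106], [279.46, 220.46]) [  -6.7 -169.5  100. ] [  11.4 -169.6  100. ]
```

Call:
carry_out:
  steps: [85,0,0.02,0,0,0,0,85,0,0.03,0,0,0,0,85,0,0.03,0,0,0,0]

```text
time_s: 5.98
tcp_pos: [498.0, -61.3, 352.5]
tcp_rot: [0.993, -0.119, 0.0, -0.0]
ft_force: [0.2, 1.0, 0.5]
grip_width: 85.3
gripper_force: 0.0
```

```bash
python3 - <<'E'
from w import *
s,im=shot("w3");print(tip(),move([-10,-170.5,62]),bot.nose_length)
for nm,lo,hi,z in(("red",(0,130,80),(6,255,255),42),("orange",(7,120,60),(17,255,255),40),("blue",(105,120,60),(130,255,255),100)):
    for b in blobs(im,lo,hi,(200,50,420,260),15): print(nm,b,wz(s,b[1],z),wz(s,(b[1][0],b[0][1]+3),z))
E
```

```text
(array([ -11.2, -169.7,  179.1]), array([-1.1, -0.1,  0. ]), 6.025, 85.38667750144029) (array([0.0046, 0.003 , 0.4683]), array([-0.    , -0.    , -0.0013])) 173.4
red ([332, 99, 7, 32, 217], [334.91, 114.07]) [  68.  -216.6   42. ] [  78.5 -216.5   42. ]
orange ([277, 135, 8, 42, 188], [280.51, 157.49]) [  29.6 -170.1   40. ] [  46.6 -170.1   40. ]
blue ([265, 191, 33, 46, 1065], [280.3, 219.19]) [  -7.4 -169.7  100. ] [  11.1 -169.7  100. ]
```

Call:
carry_out:
  steps: [85,0.003,0.002,0.15,0,0,0,85,0.005,0.003,0.3,0,0,0,85,0.005,0.003,0.42,0,0,0,85,0.005,0.003,0.468,0,0,0,85,0.005,0.003,0.468,0,0,0]

```text
time_s: 6.65
tcp_pos: [499.1, -62.7, 235.4]
tcp_rot: [0.993, -0.119, -0.0, -0.0]
ft_force: [-1.1, 0.2, 0.3]
grip_width: 85.0
gripper_force: 0.0
```

Call:
carry_out:
  steps: [10,0,0,0,0,0,0,10,0,0,0,0,0,0,10,0,0,0,0,0,0,10,0,0,0,0,0,0,10,0,0,0,0,0,0]

```text
time_s: 7.28
tcp_pos: [499.2, -63.1, 236.0]
tcp_rot: [0.993, -0.12, 0.0, 0.0]
ft_force: [-2.7, -0.1, 5.7]
grip_width: 23.7
gripper_force: 58.7
```

```bash
python3 - <<'E'
from w import *
s,im=shot("w4");print(tip())
for nm,lo,hi,z in(("red",(0,130,80),(6,255,255),42),("orange",(7,120,60),(17,255,255),40)):
    for b in blobs(im,lo,hi,(150,0,480,260),15): print(nm,b,wz(s,b[1],z))
E
```

```text
(array([  -9.6, -171.3,   62.6]), array([-2.4, -2.1,  6.6]), 7.325, 23.157195535185913)
red ([362, 88, 14, 56, 760], [368.46, 115.28]) [  67.9 -215.9   42. ]
orange ([274, 148, 10, 70, 552], [278.31, 184.47]) [  31.1 -170.2   40. ]
```

View pics/w4.png

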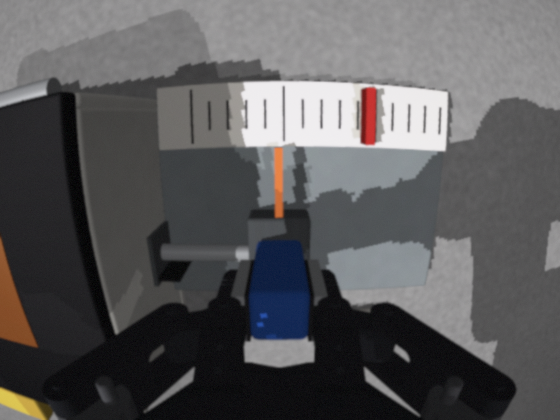

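The grip is held between the pads (width 23 mm, about 59 N). The pointer is at (278,184) and the mark at (368,115), so there is about 46 mm to go.

Call:
carry_out:
  steps: [10,0,0.035,0,0,0,0,10,0,0.075,0,0,0,0,10,0,0.115,0,0,0,0,10,0,0.15,0,0,0,0,10,0,0.175,0,0,0,0]

```text
time_s: 7.95
tcp_pos: [488.9, -105.4, 236.0]
tcp_rot: [0.993, -0.12, 0.001, -0.001]
ft_force: [3.8, 7.7, 3.1]
grip_width: 23.3
gripper_force: 58.8
```

Call:
carry_out:
  steps: [10,0,0,0,0,0,0,10,0,0,0,0,0,0,10,0,0,0,0,0,0]

```text
time_s: 8.32
tcp_pos: [489.0, -105.1, 236.1]
tcp_rot: [0.993, -0.119, 0.001, -0.001]
ft_force: [2.7, 6.5, 3.5]
grip_width: 23.0
gripper_force: 58.8
```

```bash
cat > chk.py <<'E'
from w import *
s,im=shot("w5");print(tip())
for nm,lo,hi,z in(("red",(0,130,80),(6,255,255),42),("orange",(7,120,60),(17,255,255),40)):
    for b in blobs(im,lo,hi,(150,0,480,260),15): print(nm,b,wz(s,b[1],z))
t=capture("top")
for nm,lo,hi,z in(("red",(0,130,80),(6,255,255),42),("orange",(7,100,60),(17,255,255),40)):
    for b in blobs(t,lo,hi,(285,170,357,290),3): print("top",nm,b,toV(onz("top",b[1],z)).round(1))
E
python3 chk.py
```

```text
(array([  -9.4, -214.3,   62.6]), array([1.7, 8. , 3.3]), 8.375, 23.31313412937765)
red ([282, 86, 9, 58, 511], [286.06, 113.94]) [  67.6 -217.1   42. ]
orange ([274, 148, 10, 70, 549], [278.27, 184.29]) [  31.4 -213.1   40. ]
top red ([326, 217, 3, 4, 6], [327.0, 218.67]) [  75.2 -218.1   42. ]
```

View pics/w5.png

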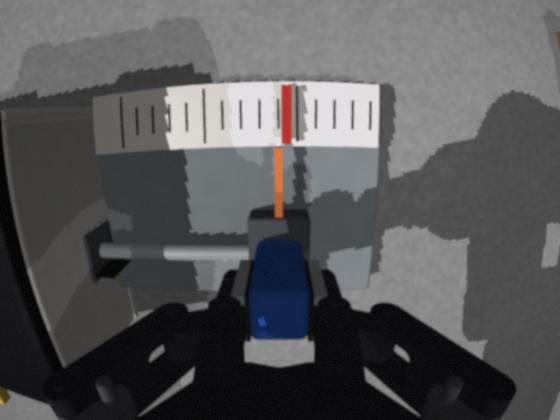

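The pointer is at (278,184), the mark at (286,114): 4 mm remain.

Call:
carry_out:
  steps: [10,0,0.008,0,0,0,0,10,0,0.016,0,0,0,0,10,0,0.016,0,0,0,0,10,0,0.016,0,0,0,0]

```text
time_s: 8.93
tcp_pos: [488.1, -109.0, 236.0]
tcp_rot: [0.993, -0.119, 0.001, -0.001]
ft_force: [3.7, 5.7, 2.9]
grip_width: 23.4
gripper_force: 58.8
```

```bash
python3 chk.py
```

```text
(array([  -9.4, -218.3,   62.6]), array([2.5, 7.4, 2.8]), 8.975, 23.593876820823887)
red ([274, 86, 9, 57, 492], [278.17, 113.32]) [  67.9 -217.2   42. ]
orange ([274, 148, 10, 70, 549], [278.26, 184.26]) [  31.4 -217.1   40. ]
top red ([326, 217, 3, 4, 6], [327.0, 218.67]) [  75.2 -218.1   42. ]
```

Call:
carry_out:
  steps: [10,0,0,0,0,0,0,10,0,0,0,0,0,0,10,0,0,0,0,0,0,10,0,0,0,0,0,0]

```text
time_s: 9.52
tcp_pos: [488.1, -109.0, 236.1]
tcp_rot: [0.993, -0.119, 0.001, -0.001]
ft_force: [4.3, 6.2, 4.1]
grip_width: 23.5
gripper_force: 58.8
```

```bash
python3 -c "
from bench import *
print(order.hand_in())"
```

```text
the job is handed in; nothing more can be done
None
```

I handed the job in at 9.5 s with the lid pressed shut and the shutter grip still held (about 59 N), the pointer measuring about 0.1 mm from the red mark; the arm stayed clear of the rack, jar and pen, and the hand-in gave no verdict.

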